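# Turn the spice carousel to the red-capped jar

## Robot

A 7-joint arm with a two-finger parallel gripper is mounted at the origin on a cart in front of the work surface, level with it; the furniture and walls round the work are solid. World frame = base frame: x ahead of the robot, y to its left, z up, the work surface at z = 0. Lengths are in m, angles in rad, forces in N, time in s.
With the tool pointing down it reaches from about 0.425 to 0.875 m from the base axis. Payload 4.7 kg.
Tool frame: the origin (TCP) lies at the very end of the fingers, on their centre line; the grasp point (between the pads) lies 19 mm behind it; z points along the fingers, y is the line along which they close (so a half turn about z gives the same grasp; the last joint's range is limited). The gripper opens to 87 mm and grips with 3 to 60 N. Pads are 19 mm wide; open, the fingers measure 117 mm over their backs; the gripper's body (75 mm by 190 mm) begins 51 mm behind the grasp point.
Start: joints at [1.242, 0.321, -0.07, 1.45, 0.023, 1.371, -0.057], TCP at [0.218, -0.612, 0.223] pointing down, gripper open.
Joint ranges: [-2.86, 2.86], [-0.3, 2.09], [-1.38, 1.24], [0.06, 2.45], [-1.56, 4.7], [0.09, 2.05], [-2.69, 2.69]. Speed limits (rad/s): [2.57, 2.57, 3.14, 3.14, 3.14, 3.14, 3.14].

## Interface

Orientations are given as a unit quaternion [w, x, y, z].
In Python, from plant import r, optics, job gives the robot as it stands.
- The arm moves only by the shell command python3 -m creep 'ROWS' [FORCE]. ROWS is JSON, one flat list of numbers, 7 for each row, row after row: the opening in per cent of the stroke, from 0 (shut) to 100 (fully open), then the shift along the world's x, y, z in m, then the turn, a rotation vector about the world's x, y, z in degrees. In form: [claw, dx, dy, dz, wx, wy, wz, claw, dx, dy, dz, wx, wy, wz, ...]. A call has 1 to 12 rows; each row is the pose to reach, as a shift and turn from the pose commanded when the call began; what a row does not reach only later rows make up. A row lasts 1/10 s, in which the tool goes at most 50 mm and 8.59 degrees, less where a joint would pass 70% of its speed; a pose out of reach is approached as far as the arm can. A call with a gripper value outside its range is refused whole. The fingers move at their own pace and stop on an object; FORCE is the grip in N (left out, the last holds). Time passes only in rows, so rows that repeat a pose let the fingers close. It gives the time, the measured TCP pose, the force, the opening and the grip force at its end, in the units of the state.
- r.get_obs(): the state, without advancing time (a new reading comes with each control period).
- optics.grab_frame(name): name is "side" or "top" or "wrist"; returns a dict with "frame" (480x640x3 uint8, red, green, blue), "range_z" (480x640 float32, m along the optical axis (not along the pixel's ray), 0 where there is no reading), "fx", "fy", "cx", "cy" (pixels), "cam_to_world" (4x4, takes a point from camera to world coordinates). Camera axes: x right, y up, looking along -z (the intrinsics and any distortion apply to the point x, -y, -z); pixel columns grow to the right and rows downward; lengths in m; the calibration is good to about 2 mm. A picture is of the moment at which its call begins.
- job.sign_off(): hands the job in; it is judged then, once.
The state is a dict: "t": time; "joint_positions": joint angles; "joint_vel": joint speeds; "joint_efforts": joint torques, N m; "tcp_pos": TCP position; "eef_rot": TCP orientation; "ft_force": force on the tool from outside, world axes, zero at the start; "torque": the same for the moment, N m; "grip_width": opening from 0.0 (shut) to 1.0 (fully open); "grip_force": force on a finger pad.
Only numpy, scipy, OpenCV 4.12 (cv2) and the standard library are available. Lean on these libraries where they do the work, as an engineer would, in place of code of your own. Each camera call takes 0.05 s, during which the arm holds its last target. There are 200 camera calls.

## Task

Spin the spice turntable, gently pushing it round by the dowels on its rim, until the red-capped jar on it stands at the front, in line with the white dot on the black tab of its foot. Only push the turntable: do not touch, lift or topple the jars and the tub on it, and leave everything else on the worktop alone. Finish with the turntable at rest and the hand clear of it.

Things in the scene. Friction and masses are not known exactly. Their poses are not given: they have to be found in the camera images.
- turntable: round wooden turntable with a cork inlay, 284 mm across, 12 mm thick, its top 30 mm above the worktop. Turns both ways about its z axis (up); origin on the axis at the underside. About 1 to 2 N at the rim turns it; it stops almost at once when no longer pushed. Five upright dowels on the rim, 130 mm from the axis, 72 degrees apart; the containers stand midway between them, 78 mm from the axis
- foot: fixed black foot under the turntable, with a black tab 40 mm wide that sticks out 33 mm beyond the disc's rim, 12 mm high, on the side towards the front edge of the worktop, carrying a white dot 22 mm across, 159 mm from the axis. Origin on the turntable's axis, on the worktop; its -x axis points from the axis to the white dot. A coffee maker about 0.35 m tall stands behind and to the right: keep the hand clear of it
- front_spot (a point): the place on the turntable's top, 78 mm from the axis, exactly on the line from the axis to the white dot; it belongs to the fixed foot and does not turn. Here the red-capped jar's centre must come.
- peg0 (a point): top of dowel 0 on the turntable's rim: 14 mm thick, upright, round-topped, reaching from the disc to 120 mm above the worktop; firmly fixed to the disc; seen from above the dowels are numbered anticlockwise
- peg1 (a point): top of dowel 1 on the turntable's rim: 14 mm thick, upright, round-topped, reaching from the disc to 120 mm above the worktop; firmly fixed to the disc; seen from above the dowels are numbered anticlockwise
- peg2 (a point): top of dowel 2 on the turntable's rim: 14 mm thick, upright, round-topped, reaching from the disc to 120 mm above the worktop; firmly fixed to the disc; seen from above the dowels are numbered anticlockwise
- peg3 (a point): top of dowel 3 on the turntable's rim: 14 mm thick, upright, round-topped, reaching from the disc to 120 mm above the worktop; firmly fixed to the disc; seen from above the dowels are numbered anticlockwise
- peg4 (a point): top of dowel 4 on the turntable's rim: 14 mm thick, upright, round-topped, reaching from the disc to 120 mm above the worktop; firmly fixed to the disc; seen from above the dowels are numbered anticlockwise
- jar_red: spice jar with a red screw cap, 45 mm wide, 97 mm tall; stands loose on the turntable; origin at the centre of its underside, z up
- jar_black: spice jar with a black cap, 44 mm wide, 103 mm tall; stands loose on the turntable; origin at the centre of its underside, z up
- jar_yellow: spice jar with a yellow cap, 43 mm wide, 103 mm tall; stands loose on the turntable; origin at the centre of its underside, z up
- jar_white: spice jar with a white cap, 47 mm wide, 98 mm tall; stands loose on the turntable; origin at the centre of its underside, z up
- tub_blue: white tub with a blue cap, 54 mm wide, 93 mm tall; stands loose on the turntable; origin at the centre of its underside, z up
- tomato: red tomato, 74 mm wide, 69 mm tall, on the worktop to the right of the turntable; a bystander; origin at the centre of its underside
- lemon: yellow lemon, 83x58x58 mm, on the worktop to the right; a bystander; origin at the centre of its underside
- garlic: garlic bulb, 50 mm wide and tall, on the worktop to the right, in front of the coffee maker; a bystander; origin at the centre of its underside
Not all that is in view belongs to the job. What is shaped like the tub_blue but purple is not meant.

How it is judged:
By the outcome, as a careful person would: the job done as asked, in the order asked, and still so for the second after the job is handed in, with the robot touching nothing.
It also fails if it takes over 72 s, if anything falls off the work surface, if the arm or the gripper's body presses on something with over 40 N, if the wrist force passes 120 N, or if a joint passes its speed limit or range.

## Working session

There is one attempt and no reset: what is moved stays moved. The work goes in short steps, Python scripts to look and compute and a shell command to move; the robot and the scene stay as the last step left them, time stands still between calls to the robot, and variables do not carry over. Pictures are saved under pics/ and viewed, at most 10 in all, crops included, and the job is handed in when it is done.

```bash
mkdir -p pics; cat > h.py <<'E'
import numpy as np,cv2
from plant import r,optics,job
def snap(n,f):
    d=optics.grab_frame(n); cv2.imwrite('pics/'+f+'.png',d['frame'][:,:,::-1])
    np.savez('/tmp/'+f+'.npz',**{k:np.asarray(v) for k,v in d.items()}); return d
def pt(d,u,v,z=None):
    o=d['cam_to_world'][:3,3];R=d['cam_to_world'][:3,:3]
    ray=R@np.array([(u-d['cx'])/d['fx'],-(v-d['cy'])/d['fy'],-1.])
    s=d['range_z'][int(v),int(u)] if z is None else (z-o[2])/ray[2]
    return o+s*ray
E
python3 - <<'E'
from h import *
for n in('top','side'):
    d=snap(n,n+'0');print(n,sorted(d),d['cam_to_world'].round(3).tolist(),d['fx'])
o=r.get_obs();print(o['t'],o['tcp_pos'],o['eef_rot'],o['grip_width'])
E
```

```text
top ['cam_to_world', 'cx', 'cy', 'frame', 'fx', 'fy', 'range_z'] [[0.002, 0.997, -0.078, 0.484], [-1.0, 0.001, -0.002, 0.231], [-0.001, 0.078, 0.997, 1.188], [0.0, 0.0, 0.0, 1.0]] 571.8381575525678
side ['cam_to_world', 'cx', 'cy', 'frame', 'fx', 'fy', 'range_z'] [[0.996, 0.055, -0.076, 0.471], [-0.093, 0.469, -0.878, -0.717], [-0.012, 0.881, 0.472, 0.602], [0.0, 0.0, 0.0, 1.0]] 474.888240329625
0.1 [ 0.21825917 -0.61174488  0.22158718] [-8.16238508e-04  9.85342840e-01  1.70583657e-01 -1.94913817e-04] 1.0007149857822917
```

View pics/top0.png

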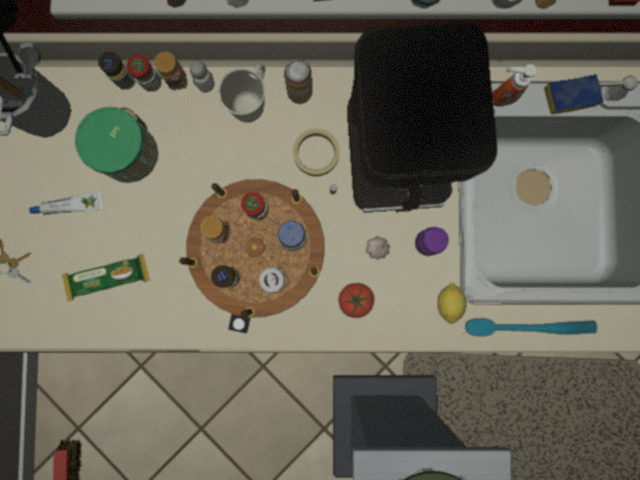

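View pics/side0.png

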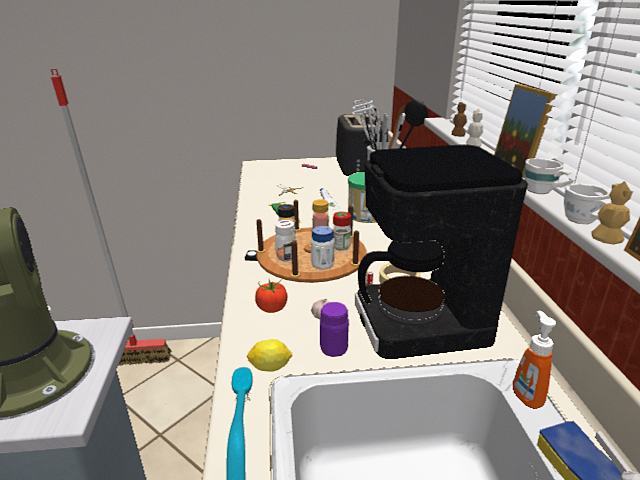

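Top view: the turntable is centred near (255,247) and the white dot is at (239,323). Red caps that could be confused are the jar on the turntable at (253,205), the jar at the back wall at (141,67) and the tomato at (356,300). The one on the turntable is the target. I'll check it in a close crop and find the axis and pegs.

```bash
python3 - <<'E'
import cv2
a=cv2.imread('pics/top0.png')[165:345,165:345]
cv2.imwrite('pics/c0.png',cv2.resize(a,(594,594),interpolation=cv2.INTER_CUBIC))
E
```

```text
(no output)
```

View pics/c0.png

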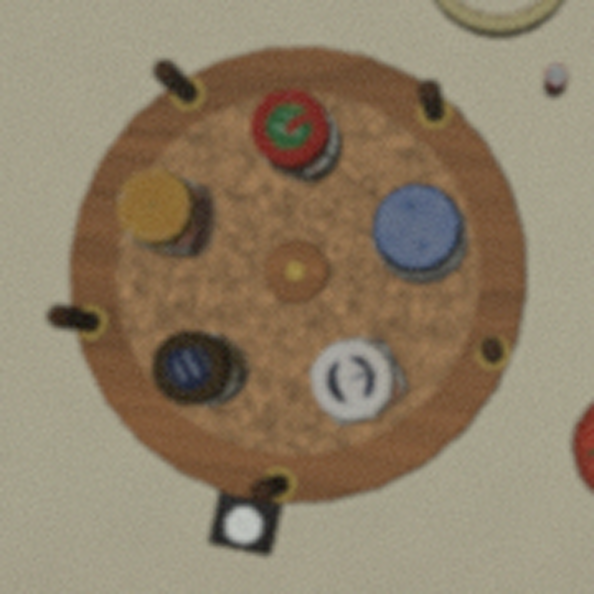

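```bash
cat > m.py <<'E'
from h import *
def load(f): return dict(np.load('/tmp/'+f+'.npz'))
E
python3 - <<'E'
from m import *
d=load('top0')
q=lambda u,v,z:pt(d,165+(u+.5)/3.3-.5,165+(v+.5)/3.3-.5,z)
# disc edge extremes
e=np.array([q(70,270,.03),q(525,270,.03),q(297,46,.03),q(297,502,.03)])
c=np.array([(e[0,0]+e[1,0])/2*0+(e[2,0]+e[3,0])/2,(e[0,1]+e[1,1])/2]);print('c',c,e[0,1]-e[1,1],e[2,0]-e[3,0])
dot=q(243,524,.012)[:2]
def pa(n,p):
    p=p[:2]-c;print(n,(p+c).round(4),np.hypot(*p).round(4),np.degrees(np.arctan2(p[1],p[0])).round(1))
pa('dot',dot);pa('red',q(290,128,.127))
for n,(u,v) in zip('abcde',[(163,70),(431,90),(490,349),(260,489),(56,317)]): pa('peg'+n,q(u,v,.118))
for n,(u,v,z) in dict(blue=(418,226,.123),wh=(352,380,.128),bl=(192,368,.133),ye=(155,206,.133)).items(): pa(n,q(u,v,z))
for n,u,v in [('tomato',356,300),('garlic',377,247),('coffee',400,205)]: print(n,pt(d,u,v))
# obstacles height near table: coffee maker corner
print(pt(d,362,172),pt(d,345,150), pt(d,390,207))
E
```

```text
c [0.56239578 0.3593992 ] 0.27994556821289357 0.2811018120356652
dot [0.4073 0.3935] 0.1588 167.6
red [0.6375 0.3537] 0.0754 -4.4
pega [0.6723 0.4279] 0.1295 31.9
pegb [0.6609 0.2742] 0.1302 -40.9
pegc [0.5128 0.2401] 0.1292 -112.6
pegd [0.4338 0.3695] 0.129 175.5
pege [0.5305 0.4864] 0.1309 104.1
blue [0.5822 0.281 ] 0.0809 -75.8
wh [0.495  0.3173] 0.0794 -148.0
bl [0.5015 0.4063] 0.0768 142.4
ye [0.5924 0.4284] 0.0752 66.5
tomato [0.45628724 0.15586299 0.05281474]
garlic [0.56210076 0.11245017 0.04064224]
coffee [0.64753879 0.06514225 0.03890717]
[0.67216047 0.15830193 0.25223536] [0.76965708 0.17447445 0.00103252] [0.64400447 0.08490012 0.03476553]
```

Red jar on the turntable is confirmed, at angle −4.4°. The dot is at 167.6° and the nearest peg at 31.6°. So the turn needed is +172° anticlockwise, one long push of that peg round the left side with the closed fingers, away from the coffee maker.

```bash
python3 -m creep '[0,0.23,0.46,0.04,0,0,70, 0,0.23,0.46,0.04,0,0,70, 0,0.23,0.46,0.04,0,0,70, 0,0.23,0.46,0.04,0,0,70, 0,0.23,0.46,0.04,0,0,70, 0,0.23,0.46,0.04,0,0,70, 0,0.23,0.46,0.04,0,0,70, 0,0.23,0.46,0.04,0,0,70, 0,0.23,0.46,0.04,0,0,70, 0,0.23,0.46,0.04,0,0,70, 0,0.23,0.46,0.04,0,0,70, 0,0.23,0.46,0.04,0,0,70]' 10
```

```text
t: 1.3
tcp_pos: [0.4496, -0.1489, 0.2628]
eef_rot: [0.0, 0.707, 0.707, 0.0]
ft_force: [0.8, -0.3, -0.7]
grip_width: 0.028
grip_force: 0.0
```

```bash
python3 -m creep '[0,0.02,0.48,0,0,0,0, 0,0.02,0.48,0,0,0,0, 0,0.02,0.48,0,0,0,0, 0,0.02,0.48,0,0,0,0, 0,0.02,0.48,0,0,0,0, 0,0.02,0.48,0,0,0,0, 0,0.02,0.48,0,0,0,0, 0,0.02,0.48,0,0,0,0, 0,0.02,0.48,0,0,0,0, 0,0.02,0.48,0,0,0,0, 0,0.02,0.48,0,0,0,0, 0,0.02,0.48,0,0,0,0]'
python3 - <<'E'
from m import *
c=np.array([.5624,.3594])
for a in list(range(15,196,5)): print(a,(c+.134*np.array([np.cos(np.radians(a)),np.sin(np.radians(a))])).round(3))
E
```

```text
t: 2.5
tcp_pos: [0.469, 0.3264, 0.2615]
eef_rot: [-0.0, 0.709, 0.705, -0.001]
ft_force: [0.8, 0.1, 0.2]
grip_width: 0.01
grip_force: 0.0
15 [0.692 0.394]
20 [0.688 0.405]
25 [0.684 0.416]
30 [0.678 0.426]
35 [0.672 0.436]
40 [0.665 0.446]
45 [0.657 0.454]
50 [0.649 0.462]
55 [0.639 0.469]
60 [0.629 0.475]
65 [0.619 0.481]
70 [0.608 0.485]
75 [0.597 0.489]
80 [0.586 0.491]
85 [0.574 0.493]
90 [0.562 0.493]
95 [0.551 0.493]
100 [0.539 0.491]
105 [0.528 0.489]
110 [0.517 0.485]
115 [0.506 0.481]
120 [0.495 0.475]
125 [0.486 0.469]
130 [0.476 0.462]
135 [0.468 0.454]
140 [0.46  0.446]
145 [0.453 0.436]
150 [0.446 0.426]
155 [0.441 0.416]
160 [0.436 0.405]
165 [0.433 0.394]
170 [0.43  0.383]
175 [0.429 0.371]
180 [0.428 0.359]
185 [0.429 0.348]
190 [0.43  0.336]
195 [0.433 0.325]
```

```bash
python3 -m creep '[0,0.223,0.064,0,0,0,0, 0,0.223,0.064,0,0,0,0, 0,0.223,0.064,0,0,0,0, 0,0.223,0.064,0,0,0,0, 0,0.223,0.064,0,0,0,0, 0,0.223,0.064,0,0,0,0, 0,0.223,0.064,0,0,0,0]'
python3 - <<'E'
from h import *
d=snap('wrist','w1'); snap('top','t1')
E
```

```text
t: 3.2
tcp_pos: [0.6926, 0.3889, 0.2615]
eef_rot: [0.0, 0.71, 0.704, -0.001]
ft_force: [-0.9, -0.5, 0.5]
grip_width: 0.005
grip_force: 0.0
```

View pics/w1.png

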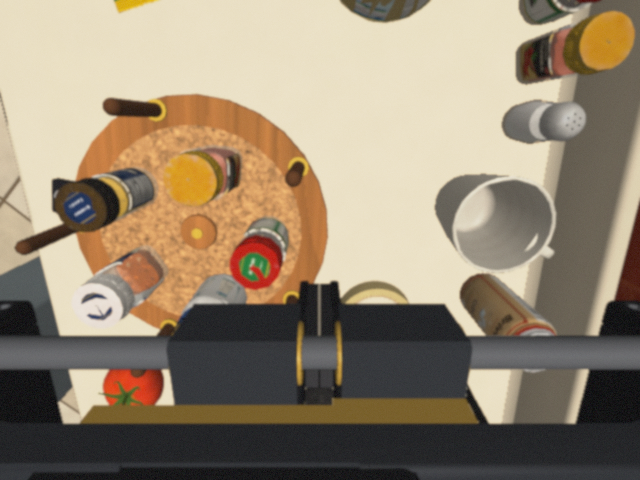

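Wrist view: closed fingers at (320,295), peg to push at (295,175), red jar at (258,262). The cup at (495,220) and shaker at (505,305) lie under the body's far end, so I'll check their heights before descending.

```bash
python3 - <<'E'
from m import *
d=load('top0')
for n,u,v in [('cup rim',243,113),('cup',264,72),('cup r',235,75),('shaker',298,70),('sh',198,70)]: print(n,pt(d,u,v).round(3))
v,u=np.mgrid[30:200,180:345]
P=np.array([pt(d,a,b) for a,b in zip(u.ravel(),v.ravel())])
m=(P[:,0]>.6)&(P[:,0]<.83)&(P[:,1]>.3)&(P[:,1]<.5)
m2=m&(P[:,0]>.72);print(P[m2][:,2].max(),P[m2&(P[:,2]>.05)][:,0].min())
E
```

```text
cup rim [0.819 0.377 0.099]
cup [0.92  0.342 0.049]
cup r [0.9   0.396 0.084]
shaker [0.891 0.269 0.135]
sh [0.91  0.469 0.085]
0.10670194850976489 0.8148533418854673
```

```bash
python3 -m creep '[0,0,0,-0.04,0,0,0, 0,0,0,-0.08,0,0,0, 0,0,0,-0.12,0,0,0, 0,0,0,-0.15,0,0,0, 0,0,0,-0.176,0,0,0, 0,0,0,-0.176,0,0,0]'
```

```text
t: 3.9
tcp_pos: [0.6893, 0.3885, 0.0831]
eef_rot: [0.0, 0.709, 0.705, -0.003]
ft_force: [-0.0, -0.3, -1.4]
grip_width: 0.003
grip_force: 0.0
```

```bash
python3 - <<'E'
from m import *
for a0 in (14,62,110):
    a=np.radians(a0+4*np.arange(1,13));b=np.radians(a0)
    print(a0,[(round(.134*(np.cos(x)-np.cos(b)),3),round(.134*(np.sin(x)-np.sin(b)),3)) for x in a])
E
```

```text
14 [(np.float64(-0.003), np.float64(0.009)), (np.float64(-0.006), np.float64(0.018)), (np.float64(-0.01), np.float64(0.026)), (np.float64(-0.014), np.float64(0.035)), (np.float64(-0.019), np.float64(0.043)), (np.float64(-0.024), np.float64(0.05)), (np.float64(-0.03), np.float64(0.057)), (np.float64(-0.037), np.float64(0.064)), (np.float64(-0.044), np.float64(0.07)), (np.float64(-0.051), np.float64(0.076)), (np.float64(-0.059), np.float64(0.081)), (np.float64(-0.067), np.float64(0.086))]
62 [(np.float64(-0.008), np.float64(0.004)), (np.float64(-0.017), np.float64(0.008)), (np.float64(-0.026), np.float64(0.01)), (np.float64(-0.035), np.float64(0.013)), (np.float64(-0.044), np.float64(0.014)), (np.float64(-0.054), np.float64(0.015)), (np.float64(-0.063), np.float64(0.016)), (np.float64(-0.072), np.float64(0.015)), (np.float64(-0.082), np.float64(0.014)), (np.float64(-0.091), np.float64(0.013)), (np.float64(-0.1), np.float64(0.01)), (np.float64(-0.109), np.float64(0.008))]
110 [(np.float64(-0.009), np.float64(-0.004)), (np.float64(-0.017), np.float64(-0.008)), (np.float64(-0.025), np.float64(-0.012)), (np.float64(-0.033), np.float64(-0.018)), (np.float64(-0.04), np.float64(-0.023)), (np.float64(-0.047), np.float64(-0.03)), (np.float64(-0.054), np.float64(-0.036)), (np.float64(-0.06), np.float64(-0.043)), (np.float64(-0.065), np.float64(-0.051)), (np.float64(-0.07), np.float64(-0.059)), (np.float64(-0.075), np.float64(-0.067)), (np.float64(-0.078), np.float64(-0.076))]
```

```bash
python3 -m creep '[0,-0.003,0.009,0,0,0,0, 0,-0.006,0.018,0,0,0,0, 0,-0.01,0.026,0,0,0,0, 0,-0.014,0.035,0,0,0,0, 0,-0.019,0.043,0,0,0,0, 0,-0.024,0.05,0,0,0,0, 0,-0.03,0.057,0,0,0,0, 0,-0.037,0.064,0,0,0,0, 0,-0.044,0.07,0,0,0,0, 0,-0.051,0.076,0,0,0,0, 0,-0.059,0.081,0,0,0,0, 0,-0.067,0.086,0,0,0,0]'
python3 -c "
from h import *
snap('top','t2')"
```

```text
t: 5.1
tcp_pos: [0.6238, 0.478, 0.0865]
eef_rot: [0.0, 0.709, 0.705, -0.0]
ft_force: [0.9, -0.5, 0.8]
grip_width: 0.007
grip_force: 0.5
```

View pics/t2.png

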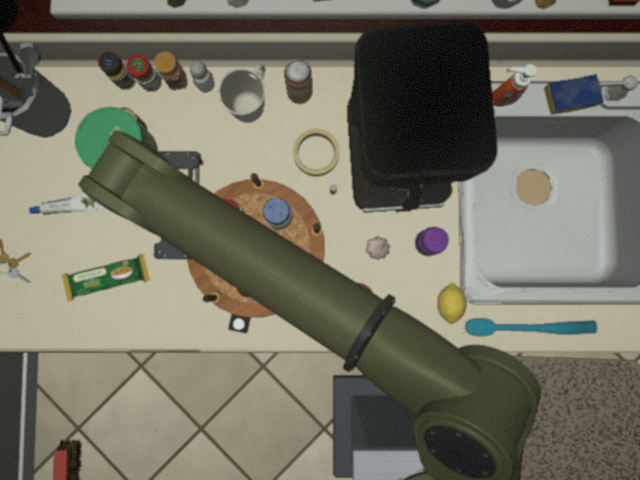

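Top view: the turntable has turned about 35–40°. The blue cap is at (278,212), red is at (230,203) half under the arm, and the hand is clear of everything else. Continuing.

```bash
python3 -m creep '[0,-0.008,0.004,0,0,0,0, 0,-0.017,0.008,0,0,0,0, 0,-0.026,0.01,0,0,0,0, 0,-0.035,0.013,0,0,0,0, 0,-0.044,0.014,0,0,0,0, 0,-0.054,0.015,0,0,0,0, 0,-0.063,0.016,0,0,0,0, 0,-0.072,0.015,0,0,0,0, 0,-0.082,0.014,0,0,0,0, 0,-0.091,0.013,0,0,0,0, 0,-0.1,0.01,0,0,0,0, 0,-0.109,0.008,0,0,0,0]'
python3 -m creep '[0,-0.009,-0.004,0,0,0,0, 0,-0.017,-0.008,0,0,0,0, 0,-0.025,-0.012,0,0,0,0, 0,-0.033,-0.018,0,0,0,0, 0,-0.04,-0.023,0,0,0,0, 0,-0.047,-0.03,0,0,0,0, 0,-0.054,-0.036,0,0,0,0, 0,-0.06,-0.043,0,0,0,0, 0,-0.065,-0.051,0,0,0,0, 0,-0.07,-0.059,0,0,0,0, 0,-0.075,-0.067,0,0,0,0, 0,-0.078,-0.076,0,0,0,0]'
python3 - <<'E'
from m import *
d=snap('top','t3');snap('wrist','w3')
a=d['frame'][165:345,150:350,::-1]
cv2.imwrite('pics/c3.png',cv2.resize(a,None,fx=3,fy=3))
E
```

```text
t: 6.35
tcp_pos: [0.5151, 0.4853, 0.0866]
eef_rot: [0.0, 0.709, 0.705, 0.0]
ft_force: [3.0, -1.0, 1.3]
grip_width: 0.007
grip_force: 0.8
t: 7.55
tcp_pos: [0.4367, 0.4094, 0.0866]
eef_rot: [-0.0, 0.709, 0.705, -0.0]
ft_force: [-0.3, 2.0, -0.7]
grip_width: 0.003
grip_force: 0.7
```

View pics/c3.png

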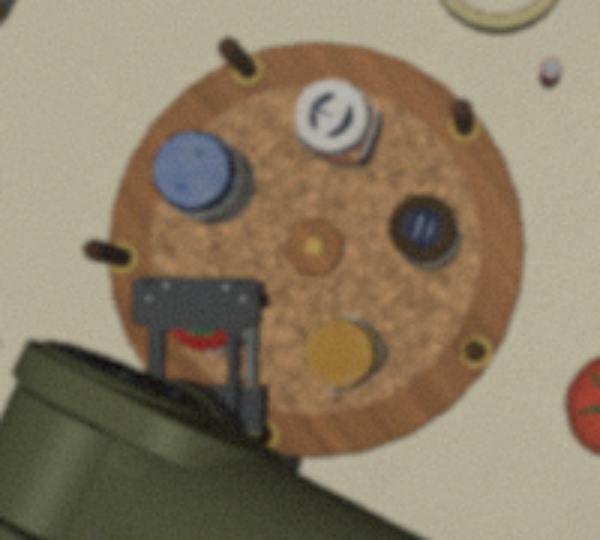

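The red jar is at (200,335) in the crop, under the gripper body with about 3 cm of height clearance. Pegs visible at (230,48), (462,107), (476,349) and (93,250).

```bash
cat >> m.py <<'E'
c=np.array([.5624,.3594])
def ang(d,u,v,z):
    p=pt(d,u,v,z)[:2]-c;return np.hypot(*p).round(4),np.degrees(np.arctan2(p[1],p[0])).round(1)
E
python3 - <<'E'
from m import *
d=load('t3');q=lambda u,v,z:ang(d,150+(u+.5)/3-.5,165+(v+.5)/3-.5,z)
for u,v in [(230,46),(462,105),(476,349),(92,249)]: print(q(u,v,.118))
for u,v,z in [(331,116,.128),(423,228,.133),(339,353,.133),(192,170,.123)]:print(q(u,v,z))
a=np.radians(158+3*np.arange(1,13));b=np.radians(158)
print([(float(round(.134*(np.cos(x)-np.cos(b)),4)),float(round(.134*(np.sin(x)-np.sin(b)),4))) for x in a])
E
```

```text
(np.float64(0.1293), np.float64(20.5))
(np.float64(0.1313), np.float64(-50.4))
(np.float64(0.1304), np.float64(-122.2))
(np.float64(0.1301), np.float64(93.3))
(np.float64(0.0778), np.float64(-14.8))
(np.float64(0.0779), np.float64(-86.4))
(np.float64(0.0768), np.float64(-159.7))
(np.float64(0.0792), np.float64(58.1))
[(-0.0025, -0.0066), (-0.0046, -0.0133), (-0.0063, -0.0201), (-0.0077, -0.0269), (-0.0088, -0.0339), (-0.0094, -0.0408), (-0.0097, -0.0479), (-0.0097, -0.0549), (-0.0092, -0.0619), (-0.0085, -0.0688), (-0.0073, -0.0758), (-0.0058, -0.0826)]
```

```bash
python3 -m creep '[0,-0.0025,-0.0066,0,0,0,0, 0,-0.0046,-0.0133,0,0,0,0, 0,-0.0063,-0.0201,0,0,0,0, 0,-0.0077,-0.0269,0,0,0,0, 0,-0.0088,-0.0339,0,0,0,0, 0,-0.0094,-0.0408,0,0,0,0, 0,-0.0097,-0.0479,0,0,0,0, 0,-0.0097,-0.0549,0,0,0,0, 0,-0.0092,-0.0619,0,0,0,0, 0,-0.0085,-0.0688,0,0,0,0, 0,-0.0073,-0.0758,0,0,0,0, 0,-0.0073,-0.0758,0,0,0,0]'
python3 - <<'E'
from m import *
d=snap('top','t4')
a=d['frame'][165:345,150:350,::-1]
cv2.imwrite('pics/c4.png',cv2.resize(a,None,fx=4,fy=3.3)[:,:] if 0 else cv2.resize(a,None,fx=3.3,fy=3.3,interpolation=cv2.INTER_CUBIC))
E
```

```text
t: 8.85
tcp_pos: [0.4302, 0.3321, 0.0862]
eef_rot: [0.0, 0.71, 0.704, -0.001]
ft_force: [-0.3, -0.4, -0.1]
grip_width: 0.006
grip_force: 0.0
```

View pics/c4.png

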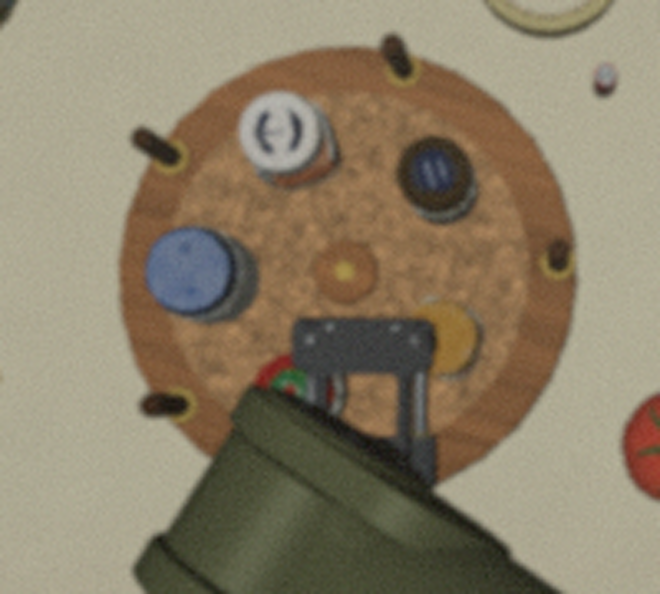

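Crop t4: white cap (280,131), blue (190,269), black (435,170), peg tops near (394,45), (144,137), (150,405), (558,248). The red jar is at (285,385), nearly at the front.

```bash
python3 - <<'E'
from m import *
d=load('t4');q=lambda u,v,z:ang(d,150+(u+.5)/3.3-.5,165+(v+.5)/3.3-.5,z)
for u,v in [(393,44),(141,136),(149,404),(558,248)]: print(q(u,v,.118))
for u,v,z in [(279,131,.128),(190,269,.123),(435,170,.133)]:print(q(u,v,z))
print(ang(d,150+344.5/3.3,165+270.5/3.3,.034))
E
```

```text
(np.float64(0.1299), np.float64(-15.6))
(np.float64(0.1303), np.float64(56.6))
(np.float64(0.1298), np.float64(128.6))
(np.float64(0.13), np.float64(-86.6))
(np.float64(0.0786), np.float64(21.2))
(np.float64(0.0787), np.float64(93.5))
(np.float64(0.0788), np.float64(-50.1))
(np.float64(0.0004), np.float64(113.7))
```

```bash
python3 -m creep '[0,0.0003,-0.0015,0,0,0,0, 0,0.0006,-0.003,0,0,0,0, 0,0.0009,-0.0045,0,0,0,0, 0,0.0012,-0.0055,0,0,0,0, 0,0.0015,-0.0065,0,0,0,0, 0,0.0015,-0.0065,0,0,0,0]'
python3 - <<'E'
from m import *
snap('top','t5')
d=dict(np.load('/tmp/t5.npz'))
a=d['frame'][165:345,150:350,::-1]
cv2.imwrite('pics/c5.png',cv2.resize(a,None,fx=3.3,fy=3.3,interpolation=cv2.INTER_CUBIC))
E
```

```text
t: 9.5
tcp_pos: [0.4316, 0.3274, 0.0865]
eef_rot: [-0.0, 0.709, 0.705, -0.0]
ft_force: [-0.5, 0.8, -0.7]
grip_width: 0.007
grip_force: 0.4
```

View pics/c5.png

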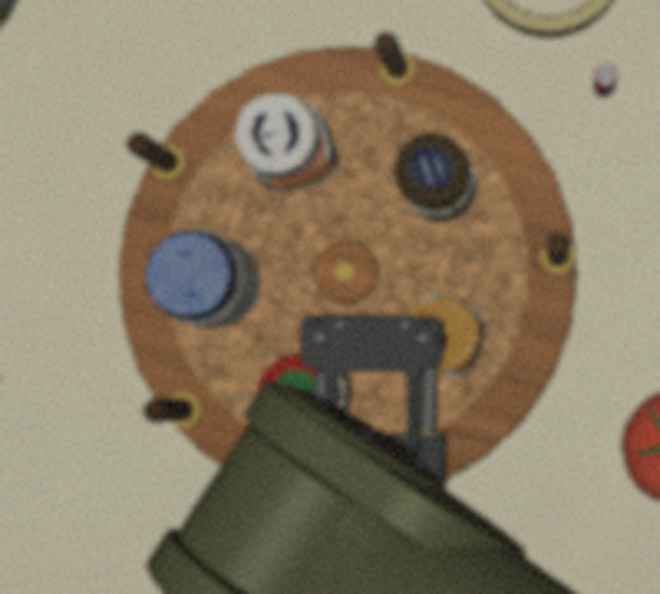

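Crop t5: it moved another ~2° (blue cap now at (190,275), white at (275,134)). I'll back off, lift and look without the arm in the way.

```bash
python3 -m creep '[0,-0.004,0.01,0,0,0,0, 0,-0.004,0.02,0,0,0,0, 0,-0.004,0.02,0.04,0,0,0, 0,-0.004,0.02,0.08,0,0,0, 0,-0.004,0.02,0.12,0,0,0, 0,-0.004,0.02,0.16,0,0,0, 0,-0.004,-0.03,0.18,0,0,0, 0,0.02,-0.08,0.18,0,0,0, 0,0.02,-0.13,0.18,0,0,0, 0,0.02,-0.18,0.18,0,0,0, 0,0.02,-0.23,0.18,0,0,0, 0,0.02,-0.28,0.18,0,0,0]'
python3 -m creep '[0,0.02,-0.05,0,0,0,0, 0,0.02,-0.1,0,0,0,0, 0,0.02,-0.15,0,0,0,0, 0,0.02,-0.15,0,0,0,0]'
python3 - <<'E'
from m import *
d=snap('top','t6')
a=d['frame'][165:345,165:345,::-1]
cv2.imwrite('pics/c6.png',cv2.resize(a,(594,594),interpolation=cv2.INTER_CUBIC))
E
```

```text
t: 10.75
tcp_pos: [0.4516, 0.0543, 0.2674]
eef_rot: [0.001, 0.709, 0.705, 0.0]
ft_force: [1.7, -0.3, 0.9]
grip_width: 0.005
grip_force: 0.0
t: 11.15
tcp_pos: [0.4711, -0.1017, 0.2661]
eef_rot: [0.0, 0.713, 0.701, -0.001]
ft_force: [-0.6, 0.0, 0.6]
grip_width: 0.007
grip_force: 0.0
```

View pics/c6.png

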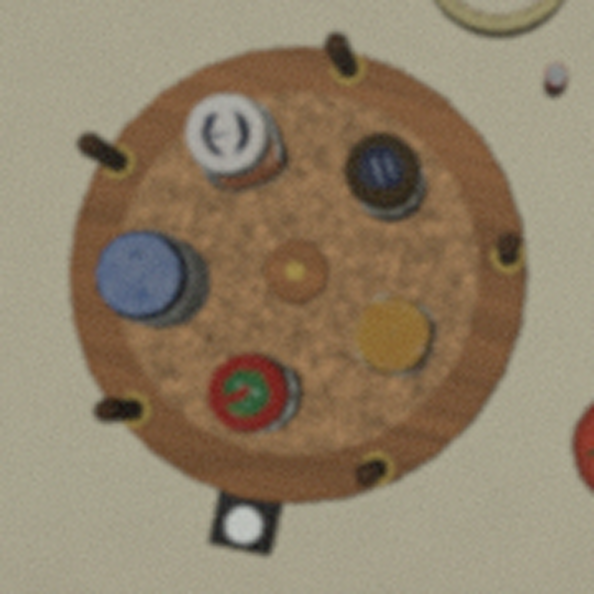

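Crop c6: red cap (249,393), dot (243,524), axis (295,271), all clear of the arm, jars upright. Now measuring the remaining error.

```bash
python3 - <<'E'
from m import *
d=load('t6');q=lambda u,v,z:ang(d,165+(u+.5)/3.3-.5,165+(v+.5)/3.3-.5,z)
print('dot',q(243,524,.012))
f=cv2.cvtColor(d['frame'],cv2.COLOR_RGB2GRAY);w=f[312:335,228:252].astype(float)
w=np.where(w>150,w-150,0);v,u=np.mgrid[312:335,228:252];m=(np.hypot(u-239,v-323)<5.5)
print('dotc',ang(d,(u*w*m).sum()/(w*m).sum(),(v*w*m).sum()/(w*m).sum(),.012))
print('red',q(249,393,.127))
for (u,v),k in zip([(337,42),(85,143),(102,409),(371,473),(508,241)],[2,1,0,-1,3]):
    R,A=q(u,v,.118);print(R,A,(A+72*k+36-0)%360)
print([q(*x) for x in [(227,134,.128),(140,274,.123),(384,169,.133),(394,335,.133)]])
o=r.get_obs();print(o['tcp_pos'])
E
```

```text
dot (np.float64(0.1588), np.float64(167.6))
dotc (np.float64(0.159), np.float64(167.7))
red (np.float64(0.0764), np.float64(168.1))
0.13 -13.9 166.1
0.1312 59.0 167.0
0.1304 130.0 166.0
0.1305 -156.3 167.7
0.13 -84.8 167.2
[(np.float64(0.0775), np.float64(22.6)), (np.float64(0.0791), np.float64(95.6)), (np.float64(0.0785), np.float64(-49.4)), (np.float64(0.0782), np.float64(-122.7))]
[ 0.47147917 -0.09813893  0.26624351]
```

Red jar at 168.1° (pegs imply 166.8°) against the dot at 167.65°, so it is within about 1 mm of the line. The hand is clear, so I'm handing in.

```bash
python3 -c "
from plant import job
print(job.sign_off())"
```

```text
the job is handed in; nothing more can be done
None
```

I pushed the turntable round about 172° by one dowel and handed the job in: the red-capped jar measured within about 1 mm of the line to the white dot, the jars and tub were still upright, and the hand was clear (about 11 s used).

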